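Damp check on a plywood toy crate

ROBOT

A 7-joint arm with a two-finger parallel gripper is mounted at the origin on the work surface. World frame = base frame: x ahead of the robot, y to its left, z up, the work surface at z = 0. Lengths are in mm, angles in rad, forces in N, time in s.
With the tool pointing down it reaches from about 400 to 875 mm from the base axis. Payload 4.4 kg.
Tool frame: the origin (TCP) lies at the very end of the fingers, on their centre line; the grasp point (between the pads) lies 19 mm behind it; z points along the fingers, y is the direction in which the jaws open and shut (so a half turn about z gives the same grasp; the last joint's range is limited). The gripper opens to 85 mm and grips with 20 to 120 N. Pads are 22 mm wide; open, the fingers measure 114 mm over their backs; the gripper's body (76 mm by 85 mm) begins 54 mm behind the grasp point. The pads swing forward as they close: fully open they stand 13 mm farther back than shut.
Start: joints at [1.044, 0.628, 0.038, 1.517, -0.027, 0.996, -0.02], TCP at [289.061, -582.204, 203.213] pointing down, gripper open.
Joint ranges: [-3.06, 3.06], [-0.37, 2.12], [-1.25, 1.32], [0.18, 2.47], [-1.1, 4.24], [0.23, 1.98], [-2.94, 2.94]. Speed limits (rad/s): [2.57, 2.57, 3.14, 3.14, 3.14, 3.14, 3.14].

INTERFACE

Orientations are given as [roll, pitch, yaw] about the fixed x, y, z axes, in that order (R = Rz(yaw) Ry(pitch) Rx(roll)).
In Python, from cell import ctrl, eyes gives the robot as it stands.
- The arm moves only by the tool move_arm, never from a script. Its argument "increments" is a list of rows, each a list of 6 numbers: the shift along the tool's x, y, z in cm, then the turn, a rotation vector about the tool's x, y, z in degrees. In form: [[x, y, z, wx, wy, wz], ...]. A call has 1 to 20 rows; each row is the pose to reach, as a shift and turn from the pose commanded when the call began, along the tool's axes at that moment; what a row does not reach only later rows make up. A row lasts 1/10 s, in which the tool goes at most 50 mm and 8.59 degrees, less where a joint would pass 70% of its speed; a pose out of reach is approached as far as the arm can. A call with a gripper value outside its range is refused whole. "grip" is the opening, from -1 (shut) to 1 (fully open), set as the call begins (left out, the last holds). The fingers move at their own pace and stop on an object; the grip force is fixed at half the most. Time passes only in rows, so rows that repeat a pose let the fingers close. It gives the time, the measured TCP pose, the force and the opening at its end, in the units of the state.
- ctrl.read_state(): the state, without advancing time (a new reading comes with each control period).
- eyes.get_image(name): name is "scene" or "top" or "wrist"; returns the picture (480x640x3 uint8, red, green, blue); there is no depth.
- eyes.calibration(name): a dict with "fx", "fy", "cx", "cy" (pixels), "dist" ([k1, k2, p1, p2, k3] as OpenCV has them; the pictures are not rectified), "pose" (4x4, takes a point from camera to world coordinates); the wrist camera has in their place "tool_from_camera" (4x4, takes a point from camera to tool coordinates, whose origin is the TCP and whose axes are the flange's). Camera axes: x right, y up, looking along -z (the intrinsics and any distortion apply to the point x, -y, -z); pixel columns grow to the right and rows downward; lengths in mm; the calibration is good to about 2 mm. A picture is of the moment at which its call begins: read the wrist's pose just before it. calibration takes no time and is no camera call.
- ctrl.finish_job(): hands the job in, once; it reports no verdict.
The state is a dict: "clock": time; "qpos": joint angles; "qd": joint speeds; "tau": joint torques, N m; "eef_pos": TCP position; "tool_rot": TCP orientation; "force": force on the tool from outside, world axes, zero at the start; "torque": the same for the moment, N m; "width": finger opening in mm.
Only numpy, scipy, OpenCV 4.12 (cv2) and the standard library are available. Lean on these libraries where they do the work, as an engineer would, in place of code of your own. Each camera call takes 0.05 s, during which the arm holds its last target. There are 200 camera calls.

TASK

Check the plywood crate for damp: take the probe from its stand and, with its tip, press the moisture reader's small recessed button right down to zero it, holding it a moment. Then set the tip inside the ring mark (not the square one) on the crate's sloping lid with the probe square to the lid, and press gently until the sprung tip is about half way in. Finish while still holding the probe there in the gripper, with nothing but the tip touching the crate, and leave the jar, bowl and ball where they are.

Things in the scene. Friction and masses are not known exactly. Their poses are not given: they have to be found in the camera images.
- probe: Probe, 100 g, loose, upright in the stand, tip down. Origin on its axis at the collar's underside; z from tip to handle. Black round collar 34 mm wide, z 0 to 6 mm; grey square handle 22 x 22 mm, z 6 to 76 mm, faces square to its x and y; steel sleeve 12 mm wide down to z -45 mm; then the sprung tip, 7 mm wide, round end, to z -65 mm.
- tip_end (a point): The very end of the probe's sprung tip, on the probe's axis, 65 mm below the probe's origin when the tip is fully out; it moves up with the tip.
- tip (a joint): How far the sprung tip is pushed into the probe: 0 fully out, 0.010 m fully in; spring 600 N/m without preload (half way in, 5 mm, takes 3 N).
- stand: Brown wooden block 70 x 70 mm, 75 mm high, fixed, with an upright through hole 18 mm wide in the middle; the probe's sleeve and tip hang in the hole and its collar rests on the top. Origin at the centre of the underside, z up.
- reader: Moisture reader, a flat grey box 110 (x) x 80 (y) x 36 mm high, fixed, with a dark rectangular screen on top in its +x half and the recessed button in its -x half. Origin at the centre of the underside, z up.
- button_mouth (a point): Centre of the mouth of the reader's button recess, flush with the reader's top, 30 mm from its centre towards its -x end. The round recess is 18 mm wide and the button's top lies 5 mm below the mouth.
- button (a joint): How far the reader's button is pressed: 0 up, 0.005 m right down; its spring takes about 0.4 N to start and 2.4 N right down and brings it back up.
- crate: Small plywood crate 180 (x) x 280 (y) mm, fixed, with a flat closed lid 200 x 290 mm that slopes 20 degrees: low along the -x edge (about 80 mm high), high along the +x edge (about 150 mm); the lid's top is 115 mm high at the middle. Origin at the centre of the underside, z up.
- spot: The ring mark on the lid: a flat dark ring, 36 mm outside and 24 mm inside diameter. Origin at its centre on the lid's top face; z is the lid's outward normal (20 degrees from vertical, leaning to the crate's -x side). It lies half way up the slope, in the left or the right half of the lid.
- square_mark: A flat dark square outline, 36 mm outside and 24 mm inside, on the lid's other half, the place of an earlier check; not to be used. Origin at its centre on the lid, z the lid's normal.
- jar: Green ceramic jar 88 mm wide, 122 mm high with its cork-style stopper, loose; leave alone. Origin at the centre of the underside.
- bowl: Steel bowl of jacks, 96 mm wide, 40 mm high, loose; leave alone. Origin at the centre of the underside.
- ball: Orange silicone ball 60 mm across on a rubber foot, 62 mm high, loose; leave alone. Origin at the centre of the underside.
Things that resemble listed ones, but are neither listed nor needed, are in the scene too. Of the things like the probe, leave any that is orange or red; of the rest the larger one is meant.

How it is judged:
By the outcome, as a careful person would: the job done as asked, in the order asked, and still so for the second after the job is handed in, while the arm keeps its last pose, push and grip.
It also fails if it takes over 46 s, if anything falls off the work surface, if the arm or the gripper's body presses on something with over 40 N, if the wrist force passes 120 N, or if a joint passes its speed limit or range.

## Working session

There is one attempt and no reset: what is moved stays moved. The work goes in short steps, Python scripts to look and compute and a tool call to move; the robot and the scene stay as the last step left them, time stands still between calls to the robot, and variables do not carry over. Pictures are saved under pics/ and viewed, about 8 in all and at most 12, crops included, and the job is handed in when it is done.

Besides the shell and the picture viewer there is one more tool, called after "Call:" as name(argument=value, ...), one argument or row to a line, values as JSON. move_arm: Moves the arm, as the interface text tells. Its arguments: {"type":"object","properties":{"increments":{"type":"array","items":{"type":"array","items":{"type":"number"}}},"grip":{"type":"number"}},"required":["increments"]}

```bash
ls; mkdir -p pics
python3 - <<'E'
from cell import ctrl, eyes
import cv2
print(ctrl.read_state())
for n in ("scene","top"):
    cv2.imwrite(f"pics/{n}0.png", eyes.get_image(n)[:,:,::-1])
for n in ("scene","top","wrist"): print(n, eyes.calibration(n))
E
```

```text
pics
{'clock': 0.0, 'qpos': array([ 1.04423912,  0.62935172,  0.03841824,  1.51835967, -0.0270076 ,
        0.99626955, -0.01998039]), 'qd': array([-4.35448454e-04,  6.90079176e-04, -1.05733304e-03,  5.24675307e-05,
       -4.72790974e-04, -1.79581687e-04,  1.54696976e-03]), 'tau': array([-1.38159969e-03, -5.63395929e+01,  1.22582451e+00, -1.93438321e+01,
        1.10353858e-02,  1.07541075e-02, -3.45411661e-05]), 'eef_pos': array([ 288.75248102, -581.60036881,  202.28772356]), 'tool_rot': array([-3.13972149e+00,  4.32068449e-06,  4.60792063e-01]), 'force': array([-0.18425455, -0.74854148, -0.41482392]), 'torque': array([-0.0518503 , -0.05976377,  0.00232363]), 'width': 85.2434770717362}
scene {'fx': 574.9326394695286, 'fy': 574.9326394695286, 'cx': 316.1180863041728, 'cy': 240.56405907941055, 'dist': array([-0.03027519,  0.        ,  0.        ,  0.        ,  0.        ]), 'pose': array([[-4.59180071e-01, -5.79688658e-01,  6.73137967e-01,
         1.54706212e+03],
       [ 8.88327115e-01, -3.04194291e-01,  3.44006934e-01,
         5.27512644e+02],
       [ 5.34780887e-03,  7.5592783
[... 519 characters left out ...]
62e-03,  6.09257940e-02,  9.98130008e-01,
         1.04791281e+03],
       [ 0.00000000e+00,  0.00000000e+00,  0.00000000e+00,
         1.00000000e+00]])}
wrist {'fx': 331.8648825434147, 'fy': 331.8648825434147, 'cx': 321.7457198842959, 'cy': 243.3026711224817, 'dist': array([-0.0126345,  0.       ,  0.       ,  0.       ,  0.       ]), 'tool_from_camera': array([[ 2.84000898e-04,  9.62688367e-01,  2.70612319e-01,
         6.77324953e+01],
       [ 9.99999942e-01, -2.21975111e-04, -2.59810877e-04,
         7.14348196e-01],
       [-1.90047710e-04,  2.70612377e-01, -9.62688374e-01,
        -1.70904058e+02],
       [ 0.00000000e+00,  0.00000000e+00,  0.00000000e+00,
         1.00000000e+00]])}
```

View pics/top0.png

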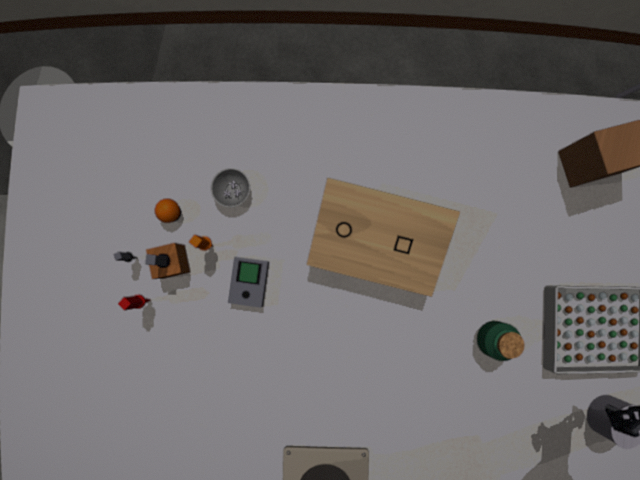

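View pics/scene0.png

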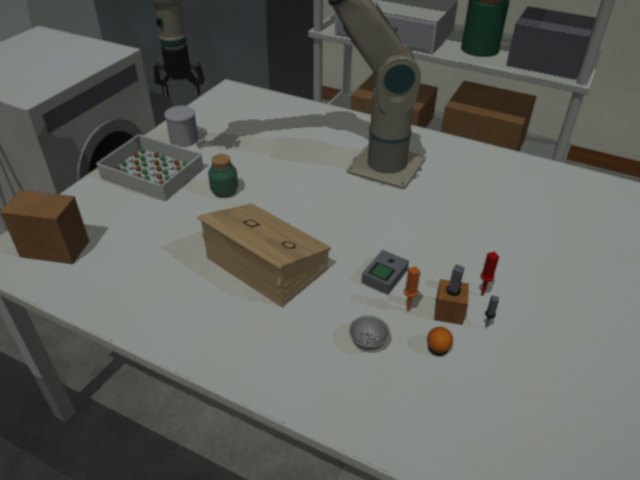

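The top view shows the probe-like things:
- grey in the brown stand (160,261)
- small grey (123,257)
- orange (201,241)
- red (135,302)

The grey one in the stand fits, since it is not orange or red and is the larger grey one. The ring is at (344,230), the square at (403,244) and the button at (246,294). I'll confirm this in one enlarged crop.

```bash
cat > h.py <<'E'
import numpy as np, cv2
from cell import ctrl, eyes
from scipy.spatial.transform import Rotation as R
def cam(n, T=None):
    c=eyes.calibration(n); K=np.array([[c['fx'],0,c['cx']],[0,c['fy'],c['cy']],[0,0,1]])
    if T is None: T=c['pose']
    return K,c['dist'],T
def tool(s):
    T=np.eye(4); T[:3,:3]=R.from_euler('xyz',s['tool_rot']).as_matrix(); T[:3,3]=s['eef_pos']; return T
def wristT(s): return tool(s)@eyes.calibration('wrist')['tool_from_camera']
def ray(n,uv,T=None):
    K,d,T=cam(n,T); p=cv2.undistortPoints(np.float64([[uv]]),K,d)[0,0]
    return T[:3,3], T[:3,:3]@np.array([p[0],-p[1],-1])
def onz(n,uv,z,T=None):
    o,v=ray(n,uv,T); return o+v*(z-o[2])/v[2]
def px(n,P,T=None):
    K,d,T=cam(n,T); q=(np.atleast_2d(P)-T[:3,3])@T[:3,:3]*[1,-1,-1]
    return cv2.projectPoints(q,np.zeros(3),np.zeros(3),K,d)[0][:,0]
def tri(obs):
    A=np.zeros((3,3));b=np.zeros(3)
    for n,uv in obs:
        o,v=ray(n,uv); v=v/np.linalg.norm(v); M=np.eye(3)-np.outer(v,v); A+=M;b+=M@o
    p=np.linalg.solve(A,b)
    return p,[np.round(px(n,p)[0]-uv,1).tolist() for n,uv in obs]
E
python3 - <<'E'
from h import *
t=cv2.imread('pics/top0.png'); s=cv2.imread('pics/scene0.png')
a=cv2.resize(t[215:315,100:280],(800,444),interpolation=cv2.INTER_CUBIC)
b=cv2.resize(s[240:340,370:510],(800,571),interpolation=cv2.INTER_CUBIC)
cv2.imwrite('pics/ct.png',np.clip(a*1.6,0,255)); cv2.imwrite('pics/cs.png',np.clip(b*1.6,0,255))
print('button',onz('top',(246,294),31),'ring',onz('top',(344,230),115),tri([('top',(344,230)),('scene',(289,244.5))]))
print('square',onz('top',(403,244),115),tri([('top',(403,244)),('scene',(251,223.5))]))
print('stand',onz('top',(167,261),75), 'collar', onz('top',(162,261),80))
E
```

```text
button [465.30646747 195.42894463  31.        ] ring [612.92924448 -27.13031602 115.        ] (array([613.08210305, -26.79205019, 110.93111705]), [[-0.2, 0.1], [-0.2, -0.0]])
square [ 585.78493337 -155.38260283  115.        ] (array([ 585.98345007, -155.94224681,  110.39851246]), [[-0.1, 0.1], [-0.1, -0.0]])
stand [536.79624628 371.78145661  75.        ] collar [536.38223226 381.61820051  80.        ][ WARN:0@0.487] global loadsave.cpp:1063 imwrite_ Unsupported depth image for selected encoder is fallbacked to CV_8U.
```

View pics/ct.png

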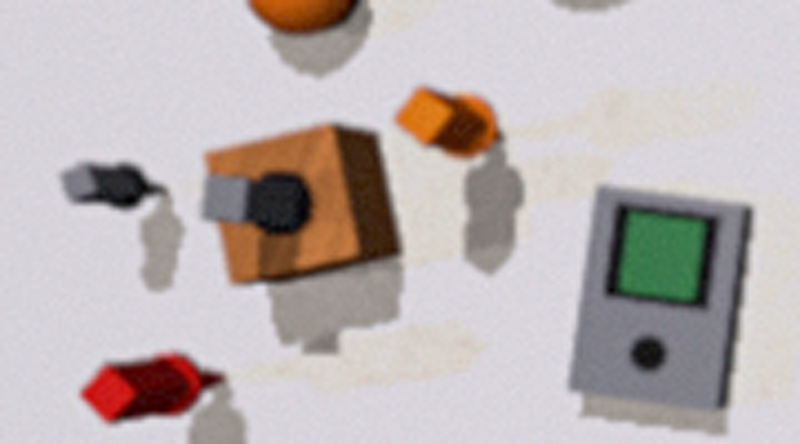

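View pics/cs.png

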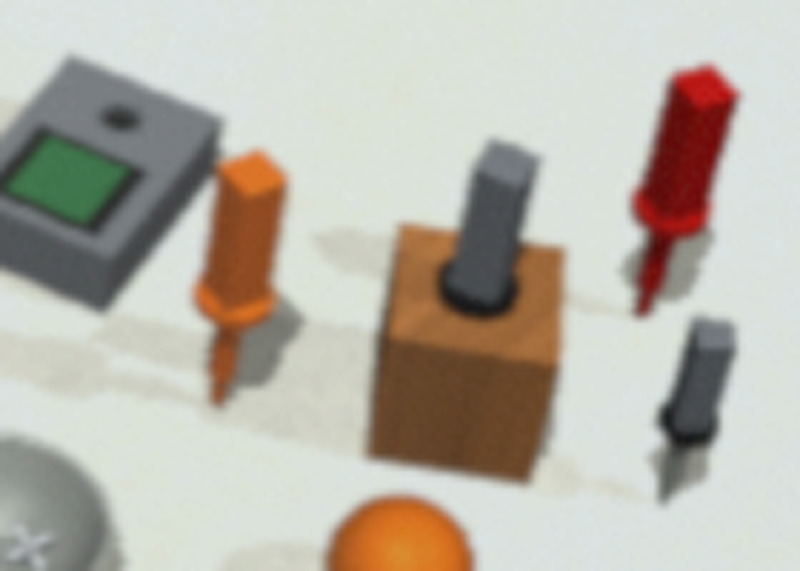

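The crops confirm it: the grey probe with the black collar stands in the stand block (handle top at ct 227,197, stand top centre at ct 283,204). It is clearly larger than the loose small grey one. Next I'll work out the move to hover above it.

```bash
cat >> h.py <<'E'
def rel(s,P,rpy_deg):
    T=tool(s); M=R.from_matrix(T[:3,:3]).inv()
    sh=M.apply(np.array(P)-T[:3,3])/10; rv=(M*R.from_euler('xyz',rpy_deg,degrees=True)).as_rotvec(degrees=True)
    print('row',np.round(sh,2),np.round(rv,2))
E
python3 - <<'E'
from h import *
t=lambda x,y:('top',(100+x/4.444-.39,215+y/4.444-.39)); sc=lambda x,y:('scene',(370+x/5.714-.41,240+y/5.714-.41))
p,e=tri([t(227,197),sc(508,162)]); print('handle top',p,e)
C=[onz(*t(*c),75) for c in [(207,153),(333,126),(358,254),(232,283)]]
print('stand',np.mean(C,0),[np.linalg.norm(C[i]-C[i-1]).round(1) for i in range(4)])
C=[onz(*t(*c),36) for c in [(600,186),(751,206),(726,407),(571,390)]]
print('reader',np.mean(C,0),[np.linalg.norm(C[i]-C[i-1]).round(1) for i in range(4)])
print('mouth',onz(*t(649,352),36),tri([t(649,352),sc(121,118)]))
s=ctrl.read_state(); rel(s,[537,376,270],[180,0,90])
E
```

```text
handle top [538.45242724 381.86960728 147.03163175] [[-0.4, 0.2], [-0.4, 0.1]]
stand [537.70587672 380.99358752  75.        ] [np.float64(68.4), np.float64(68.0), np.float64(67.1), np.float64(67.9)]
reader [494.93197711 189.55791132  36.        ] [np.float64(108.3), np.float64(80.8), np.float64(106.1), np.float64(82.4)]
mouth [465.96657155 195.37142511  36.        ] (array([465.65000438, 196.31960334,  31.90490956]), [[-0.1, 0.0], [-0.1, 0.0]])
row [ 64.82 -74.75  -6.63] [-9.000e-02 -6.000e-02 -6.359e+01]
```

Call:
move_arm(
  increments=[
    [0,0,-6.8,0,0,0],
    [65.1,-75.2,-6.8,0,0,-63.6],
    [65.1,-75.2,-6.8,0,0,-63.6],
    [65.1,-75.2,-6.8,0,0,-63.6],
    [65.1,-75.2,-6.8,0,0,-63.6],
    [65.1,-75.2,-6.8,0,0,-63.6],
    [65.1,-75.2,-6.8,0,0,-63.6],
    [65.1,-75.2,-6.8,0,0,-63.6],
    [65.1,-75.2,-6.8,0,0,-63.6],
    [65.1,-75.2,-6.8,0,0,-63.6],
    [65.1,-75.2,-6.8,0,0,-63.6],
    [65.1,-75.2,-6.8,0,0,-63.6],
    [65.1,-75.2,-6.8,0,0,-63.6],
    [65.1,-75.2,-6.8,0,0,-63.6],
    [65.1,-75.2,-6.8,0,0,-63.6],
    [65.1,-75.2,-6.8,0,0,-63.6],
    [65.1,-75.2,-6.8,0,0,-63.6],
    [65.1,-75.2,-6.8,0,0,-63.6],
    [65.1,-75.2,-6.8,0,0,-63.6],
    [65.1,-75.2,-6.8,0,0,-63.6],
  ],
  grip=0.2,
)

```text
clock: 2.1
eef_pos: [526.7, 339.1, 269.9]
tool_rot: [-3.141, 0.001, 1.571]
force: [0.6, -0.4, -0.2]
width: 51.4
```

Call:
move_arm(
  increments=[
    [3.5,1,0,0,0,0],
    [3.5,1,0,0,0,0],
    [3.5,1,0,0,0,0],
    [3.5,1,0,0,0,0],
  ],
)

```text
clock: 2.5
eef_pos: [536.7, 370.6, 270.0]
tool_rot: [-3.141, 0.002, 1.569]
force: [0.2, 0.0, 0.2]
width: 51.5
```

Run:
```python
from h import *
s=ctrl.read_state(); im=eyes.get_image('wrist')[:,:,::-1]; cv2.imwrite('pics/w1.png',np.clip(im*1.4,0,255).astype(np.uint8))
print(s['eef_pos'],s['tool_rot'],s['force'])
import json; json.dump([list(s['eef_pos']),list(s['tool_rot'])],open('w1.json','w'))
```

```text
[536.7447096  370.60771367 270.00912411] [-3.14121492e+00  1.96471935e-03  1.56939517e+00] [0.15555637 0.0450147  0.20718804]
```

View pics/w1.png

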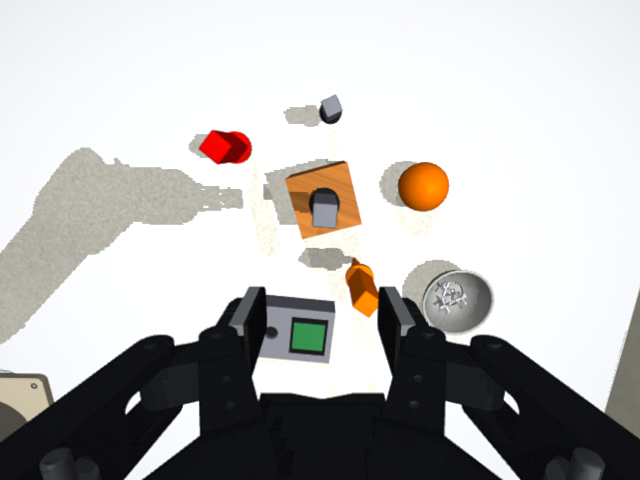

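The wrist view shows the probe's handle top at about (325,215) on the stand, the reader button at (271,332) and the orange probe at (362,290). I'll measure the handle's top face and yaw numerically.

Run:
```python
from h import *
import json
p,r=json.load(open('w1.json')); s=dict(eef_pos=np.array(p),tool_rot=np.array(r)); T=wristT(s)
im=cv2.imread('pics/w1.png').astype(int); x0,y0=305,185
c=im[y0:245,x0:345]; sat=c.max(2)-c.min(2); v=c.mean(2)
print('\n'.join(' '.join('%3d'%(v[i,j] if sat[i,j]<40 else 0) for j in range(6,36)) for i in range(2,46)))
```

```text
0   0   0   0   0   0   0   0   0   0   0   0   0   0   0   0   0   0   0   0   0   0   0   0   0   0   0   0   0   0
  0   0   0   0   0   0   0   0   0   0  44  40  38  39  38  38  40   0   0   0   0   0   0   0   0   0   0   0   0   0
  0   0   0   0   0   0  37  23  29  28  30  31  32  31  31  30  30  32  40  42   0   0   0   0   0   0   0   0   0   0
  0   0   0   0   0  37  30  31  31  33  30  33  30  32  31  32  34  31  33  31  34   0   0   0   0   0   0   0   0   0
  0   0   0  40  30  30  31  34  32  33  33  32  34  32  34  34  31  34  33  33  34  32  39   0   0   0   0   0   0   0
  0   0  39  30  31  36  35  37  34  37  33  33  32  33  34  35  33  33  33  33  33  31  30  36   0   0   0   0   0   0
  0   0  30  32  44  50  51  51  48  48  44  44  42  42  40  39  39  39  40  38  38  36  35  31  41   0   0   0   0   0
  0  31  27  35  56  62  63  62  63  63  64  64  63  63  61  59  59  58  54  53  54  48  49  41  32   0   0   0   0   0
 38  21  17  33  55  64  66  65  63  64  64  65  65  66  65  63  64  65  64  62  64  64  64  60  44  38   0   0   0   0
 24  14  15  40  59  6
[... 3477 characters left out ...]
 150 151 153 153 152 152 154 155 154 157 158 158 158 157 160 160 161 160 153 142   0   0   0   0   0
  0   0 129 126 128 129 129 128 128 130 134 140 142 145 147 151 154 153 154 154 155 156 156 149 135   0   0   0   0   0
  0   0   0   0   0   0   0   0   0   0   0   0 126 128 131 136 134 128 127 128 129 129 134 133   0   0   0   0   0   0
  0   0   0   0   0   0   0   0   0   0   0   0   0   0   0   0   0   0   0   0   0   0   0   0   0   0   0   0   0   0
  0   0   0   0   0   0   0   0   0   0   0   0   0   0   0   0   0   0   0   0   0   0   0   0   0   0   0   0   0   0
  0   0   0   0   0   0   0   0   0   0   0   0   0   0   0   0   0   0   0   0   0   0   0   0   0   0   0   0 243 253
```

Run:
```python
from h import *
import json
p,r=json.load(open('w1.json')); s=dict(eef_pos=np.array(p),tool_rot=np.array(r)); T=wristT(s)
C=np.array([onz('wrist',c,151,T) for c in [(312.8,203),(336.5,204.7),(335.2,227.3),(312.2,226.3)]])
print(C.round(1),C.mean(0),[np.linalg.norm(C[i]-C[i-1]).round(1) for i in range(4)])
d=C[1]-C[0]+C[2]-C[3]; print('yaw',np.degrees(np.arctan2(d[1],d[0])))
print('button mouth',onz('wrist',(271,332),36,T))
Cs=np.array([onz('wrist',c,75,T) for c in [(287,180),(346,162),(361,223),(302,239)]]); print('stand',Cs.mean(0),[np.linalg.norm(Cs[i]-Cs[i-1]).round(1) for i in range(4)])
c=C.mean(0); s=ctrl.read_state(); rel(s,[c[0],c[1],101],[180,0,87])
```

```text
[[528.5 393.1 151. ]
 [549.3 391.6 151. ]
 [548.4 371.2 151. ]
 [527.8 372.2 151. ]] [538.50132618 382.04055652 151.        ] [np.float64(21.0), np.float64(20.9), np.float64(20.4), np.float64(20.6)]
yaw -3.4082578543749054
button mouth [466.44709548 197.17552019  36.        ]
stand [538.82773902 382.55602924  75.        ] [np.float64(68.2), np.float64(66.6), np.float64(69.3), np.float64(69.3)]
row [ 1.19  0.16 16.93] [0.   0.1  2.89]
```

Call:
move_arm(
  increments=[
    [1.2,0.2,0,0,0,3.3],
    [1.2,0.2,0,0,0,3.3],
    [1.2,0.2,4,0,0,3.3],
    [1.2,0.2,8,0,0,3.3],
    [1.2,0.2,11,0,0,3.3],
    [1.2,0.2,14,0,0,3.3],
    [1.2,0.2,16,0,0,3.3],
    [1.2,0.2,16,0,0,3.3],
    [1.2,0.2,16,0,0,3.3],
  ],
)

```text
clock: 3.45
eef_pos: [539.0, 383.8, 111.1]
tool_rot: [3.141, -0.0, 1.513]
force: [0.4, 0.7, 0.3]
width: 50.8
```

Call:
move_arm(
  increments=[
    [-0.2,0,0.5,0,0,0],
    [-0.2,0,1,0,0,0],
    [-0.2,0,1,0,0,0],
  ],
)

```text
clock: 3.75
eef_pos: [538.5, 382.1, 100.5]
tool_rot: [3.141, 0.0, 1.513]
force: [-0.1, 0.1, 0.3]
width: 50.8
```

Call:
move_arm(
  increments=[
    [0,0,0,0,0,0],
    [0,0,0,0,0,0],
    [0,0,0,0,0,0],
    [0,0,0,0,0,0],
    [0,0,0,0,0,0],
    [0,0,0,0,0,0],
    [0,0,0,0,0,0],
    [0,0,0,0,0,0],
  ],
  grip=-1,
)

```text
clock: 4.55
eef_pos: [538.9, 382.8, 100.9]
tool_rot: [3.141, -0.001, 1.513]
force: [0.8, -0.7, 5.2]
width: 20.5
```

Call:
move_arm(
  increments=[
    [0,0,-1,0,0,0],
    [0,0,-3,0,0,0],
    [0,0,-6,0,0,0],
    [0,0,-9.5,0,0,0],
    [0,0,-13,0,0,0],
    [0,0,-16,0,0,0],
    [0,0,-16,0,0,0],
  ],
)

```text
clock: 5.25
eef_pos: [539.7, 384.2, 265.2]
tool_rot: [3.136, -0.005, 1.513]
force: [0.6, -0.3, -1.0]
width: 20.6
```

Run:
```python
from h import *
s=ctrl.read_state(); print(s['eef_pos'],s['force'],s['width']); rel(s,[466.1,196.3,260],[180,0,86.7])
```

```text
[539.69901599 384.24144437 265.18737588] [ 0.55191097 -0.25311523 -0.96279239] 20.64389300473759
row [-19.19  -6.27   0.39] [ 0.3 -0.3  0. ]
```

Call:
move_arm(
  increments=[
    [-4,-1.3,0,0,0,0],
    [-8,-2.6,0,0,0,0],
    [-12,-3.9,0,0,0,0],
    [-15,-4.9,0,0,0,0],
    [-17.5,-5.7,0.2,0,0,0],
    [-18.8,-6.2,0.4,0,0,0],
    [-19.2,-6.3,0.4,0,0,0],
    [-19.2,-6.3,0.4,0,0,0],
    [-19.2,-6.3,0.4,0,0,0],
  ],
)

```text
clock: 6.15
eef_pos: [464.9, 196.0, 256.4]
tool_rot: [3.141, -0.001, 1.515]
force: [0.3, 0.0, -1.2]
width: 20.7
```

Run:
```python
from h import *
s=ctrl.read_state(); im=eyes.get_image('wrist')[:,:,::-1]; cv2.imwrite('pics/w2.png',np.clip(im*1.4,0,255).astype(np.uint8))
import json; json.dump([list(s['eef_pos']),list(s['tool_rot'])],open('w2.json','w'))
print(s['eef_pos'],s['tool_rot'],s['force']); T=tool(s); W=wristT(s)
for d in (26,71,91): print(d,px('wrist',(T@[0,0,d,1])[:3],W)[0].round(1))
print('mouth',px('wrist',[466.1,196.3,36],W))
```

```text
[464.89432908 195.97658682 256.39074871] [ 3.14143653e+00 -1.38342372e-03  1.51455615e+00] [ 0.26328225  0.00589458 -1.17727434]
26 [322.3 262. ]
71 [322.2 242.7]
91 [322.1 236. ]
mouth [[322.93182544 208.80809278]]
```

View pics/w2.png

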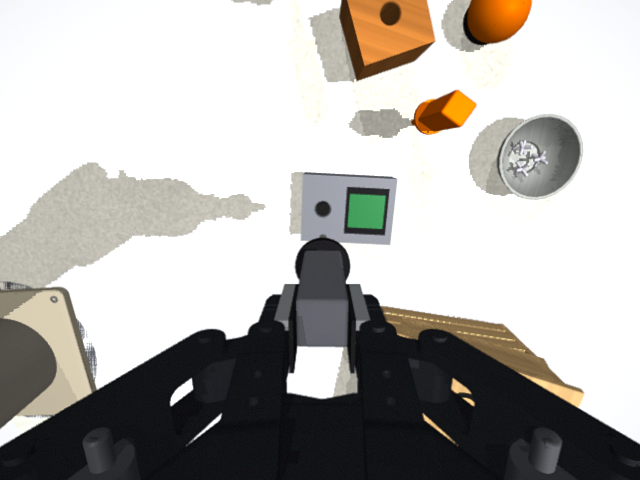

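The probe is held, with its collar centre at about (322.5,264) and its tip just showing at (323,237). The button is at (323,208), where predicted. I'll check the tip in one crop.

Run:
```python
import cv2
im=cv2.imread('pics/w2.png'); cv2.imwrite('pics/w2c.png',cv2.resize(im[195:295,280:370],(720,800)[::1],interpolation=cv2.INTER_CUBIC)[:600])
```

```text
(no output)
```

View pics/w2c.png

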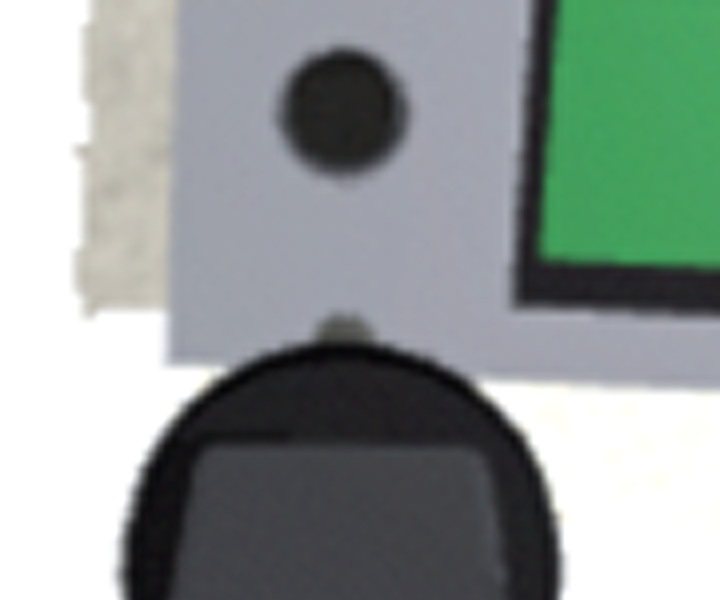

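Call:
move_arm(
  increments=[
    [0.15,0.05,2,0,0,0],
    [0.15,0.05,5,0,0,0],
    [0.15,0.05,8,0,0,0],
    [0.15,0.05,10.5,0,0,0],
    [0.15,0.05,12,0,0,0],
    [0.15,0.05,12.4,0,0,0],
    [0.15,0.05,12.4,0,0,0],
    [0.15,0.05,12.4,0,0,0],
  ],
)

```text
clock: 7.0
eef_pos: [465.8, 196.8, 133.1]
tool_rot: [3.14, -0.001, 1.514]
force: [-0.0, 0.2, -0.6]
width: 20.7
```

Run:
```python
from h import *
s=ctrl.read_state(); im=eyes.get_image('wrist')[:,:,::-1]; cv2.imwrite('pics/w3.png',np.clip(im*1.4,0,255).astype(np.uint8))
c=cv2.imread('pics/w3.png')[195:270,280:370]; cv2.imwrite('pics/w3c.png',cv2.resize(c,(720,600),interpolation=cv2.INTER_CUBIC))
print(s['eef_pos'],s['tool_rot'],s['force']); W=wristT(s)
print('mouth',px('wrist',[[466.1,196.3,36]],W))
```

```text
[465.78261261 196.79144383 133.09333801] [ 3.14032017e+00 -1.02534404e-03  1.51380817e+00] [-0.01940309  0.23995335 -0.55274789]
mouth [[322.39381271 234.88497044]]
```

View pics/w3c.png

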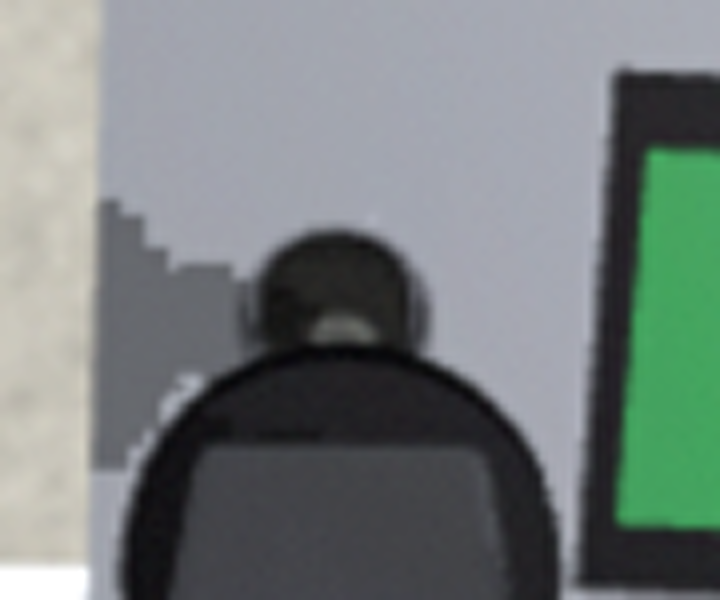

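Call:
move_arm(
  increments=[
    [0.1,-0.08,0,0,0,0],
    [0.1,-0.08,0.3,0,0,0],
    [0.1,-0.08,0.6,0,0,0],
    [0.1,-0.08,0.9,0,0,0],
    [0.1,-0.08,1.2,0,0,0],
    [0.1,-0.08,1.4,0,0,0],
    [0.1,-0.08,1.4,0,0,0],
    [0.1,-0.08,1.4,0,0,0],
  ],
)

```text
clock: 7.85
eef_pos: [464.4, 196.9, 118.4]
tool_rot: [-3.142, 0.0, 1.513]
force: [0.1, -1.1, -0.7]
width: 20.4
```

Run:
```python
from h import *
s=ctrl.read_state(); print(s['eef_pos'],s['force'],s['torque'],s['width'])
```

```text
[464.39393796 196.91583209 118.42406212] [ 0.06949209 -1.06184565 -0.69048598] [ 0.00948469  0.07700148 -0.00430422] 20.36860006524364
```

Call:
move_arm(
  increments=[
    [0,0,0.2,0,0,0],
    [0,0,0.4,0,0,0],
    [0,0,0.6,0,0,0],
    [0,0,0.75,0,0,0],
    [0,0,0.75,0,0,0],
    [0,0,0.75,0,0,0],
  ],
)

```text
clock: 8.45
eef_pos: [464.5, 197.0, 111.0]
tool_rot: [3.141, -0.0, 1.513]
force: [-0.6, 0.5, 2.8]
width: 20.7
```

```bash
cat > f.py <<'E'
from h import *
S=[]
for i in range(4):
    s=ctrl.read_state(); S.append(np.r_[s['eef_pos'],s['tool_rot'],s['force']]); eyes.get_image('scene')
S=np.array(S); print(S.mean(0).round(3),'std',S.std(0).round(2))
E
python3 f.py
```

```text
[ 4.64443e+02  1.96968e+02  1.11016e+02  3.14100e+00 -0.00000e+00
  1.51300e+00 -1.99000e-01 -4.84000e-01  2.31600e+00] std [0.02 0.02 0.01 0.   0.   0.   0.31 0.58 0.29]
```

Call:
move_arm(
  increments=[
    [0,0,0.15,0,0,0],
    [0,0,0.15,0,0,0],
    [0,0,0.15,0,0,0],
    [0,0,0.15,0,0,0],
    [0,0,0.15,0,0,0],
    [0,0,0.15,0,0,0],
    [0,0,0.15,0,0,0],
    [0,0,0.15,0,0,0],
  ],
)

```text
clock: 9.45
eef_pos: [464.4, 196.9, 109.4]
tool_rot: [3.141, -0.0, 1.513]
force: [-0.4, 1.4, 3.5]
width: 20.8
```

```bash
python3 f.py
```

```text
[ 4.64446e+02  1.96940e+02  1.09441e+02  3.14100e+00 -0.00000e+00
  1.51300e+00 -4.10000e-01  1.84000e-01  3.29300e+00] std [0.02 0.   0.01 0.   0.   0.   0.34 0.71 0.29]
```

The button is right down: the slope is 0.62 N/mm (the tip spring alone) at about 4.3 N contact, held for over 1 s. The tip's free end is therefore 90.6 mm beyond the TCP. Next is the crate pose.

Call:
move_arm(
  increments=[
    [0,0,-2,0,0,0],
    [0,0,-5,0,0,0],
    [0,0,-9,0,0,0],
    [0,0,-13,0,0,0],
    [0,0,-16,0,0,0],
    [0,0,-17,0,0,0],
  ],
)

```text
clock: 10.25
eef_pos: [465.6, 197.8, 282.0]
tool_rot: [3.137, -0.002, 1.513]
force: [0.3, -0.0, -1.2]
width: 20.8
```

```bash
cat > crate.py <<'E'
from h import *
from scipy.optimize import least_squares
def lid(q,a,b):  # a along slope, b along y
    x,y,w=q; c,s_=np.cos(w),np.sin(w); t=np.radians(20)
    ex=np.array([np.cos(t)*c,np.cos(t)*s_,np.sin(t)]); ey=np.array([-s_,c,0])
    return np.array([x,y,115])+a*ex+b*ey
def frame(w):
    t=np.radians(20); n=np.array([-np.sin(t)*np.cos(w),-np.sin(t)*np.sin(w),np.cos(t)])
    X=np.array([-np.sin(w),np.cos(w),0]); return np.c_[X,np.cross(-n,X),-n]
E
python3 - <<'E'
from crate import *
obs=[('top',(328,179),(100,145)),('top',(459,210),(100,-145)),('top',(308,263),(-100,145)),('top',(435,293),(-100,-145)),
('scene',(199,219),(100,-145)),('scene',(252,205),(-100,-145)),('scene',(329,247),(-100,145))]
f=lambda p:np.concatenate([px(n,lid(p[:3],*ab))[0]-uv for n,uv,ab in obs]+[px('top',lid(p[:3],0,p[3]))[0]-(344,230),px('scene',lid(p[:3],0,p[3]))[0]-(289,244.5),px('top',lid(p[:3],0,p[4]))[0]-(403,244),px('scene',lid(p[:3],0,p[4]))[0]-(251,223.5)])
r=least_squares(f,[600,-90,-.2,65,-65],loss='soft_l1'); print(r.x,np.degrees(r.x[2]),'\n',f(r.x).reshape(-1,2).round(1).tolist())
P=lid(r.x[:3],0,r.x[3]); F=frame(r.x[2]); print('ring',P)
s=ctrl.read_state(); print(s['eef_pos']); T=P-F[:,2]*150; rp=R.from_matrix(F).as_euler('xyz',degrees=True); print(T,rp); rel(s,T,rp)
E
```

```text
[ 5.97719319e+02 -1.09089618e+02 -2.11549893e-01  8.46880418e+01
 -4.68218111e+01] -12.120916037413929 
 [[-1.3, -1.8], [1.5, -0.5], [-1.1, 1.9], [-1.9, 2.2], [-2.4, -4.4], [-2.0, -3.1], [1.4, -1.7], [-0.4, -1.2], [-0.6, -0.6], [-0.2, -1.0], [-0.3, -0.9]]
ring [615.50173267 -26.28955668 115.        ]
[465.61157935 197.75760386 281.99417643]
[565.34242741 -15.51717949 255.95389312] [160.           0.          77.87908396]
row [-20.72  11.18   2.61] [-19.72  -1.68   8.7 ]
```

Call:
move_arm(
  increments=[
    [-3,1.6,0,-3,-0.3,1.3],
    [-7,3.8,0,-7,-0.6,3],
    [-11,6,0.5,-11,-0.9,5],
    [-15,8,1.3,-15,-1.3,6.7],
    [-18,9.7,2,-17.5,-1.5,7.8],
    [-20,10.8,2.5,-19,-1.6,8.4],
    [-20.7,11.2,2.6,-19.7,-1.7,8.7],
    [-20.7,11.2,2.6,-19.7,-1.7,8.7],
    [-20.7,11.2,2.6,-19.7,-1.7,8.7],
    [-20.7,11.2,2.6,-19.7,-1.7,8.7],
  ],
)

```text
clock: 11.25
eef_pos: [564.4, -14.4, 253.6]
tool_rot: [2.797, 0.002, 1.362]
force: [-0.2, -0.1, -1.3]
width: 20.6
```

Run:
```python
from crate import *
s=ctrl.read_state(); im=eyes.get_image('wrist')[:,:,::-1]; cv2.imwrite('pics/w4.png',np.clip(im*1.4,0,255).astype(np.uint8))
import json; json.dump([list(s['eef_pos']),list(s['tool_rot'])],open('w4.json','w'))
print(s['eef_pos'],np.degrees(s['tool_rot']),s['force'],s['qpos'].round(2)); W=wristT(s)
q=[597.7,-109.1,-.2115]; print(px('wrist',[lid(q,0,84.7),lid(q,0,-46.8),lid(q,100,145),lid(q,-100,145),lid(q,100,-145),lid(q,-100,-145)],W))
```

```text
[564.40189168 -14.35670365 253.5795199 ] [1.60247139e+02 1.36913031e-01 7.80296322e+01] [-0.15513225 -0.08091947 -1.26621476] [ 0.14  0.3  -0.3   2.03  0.41  0.53 -0.67]
[[324.36258652 222.20378482]
 [323.68437535 340.35043342]
 [431.87564752 159.40522597]
 [217.73809968 158.60806426]
 [408.43682643 414.30829232]
 [238.1882612  413.33937586]]
```

View pics/w4.png

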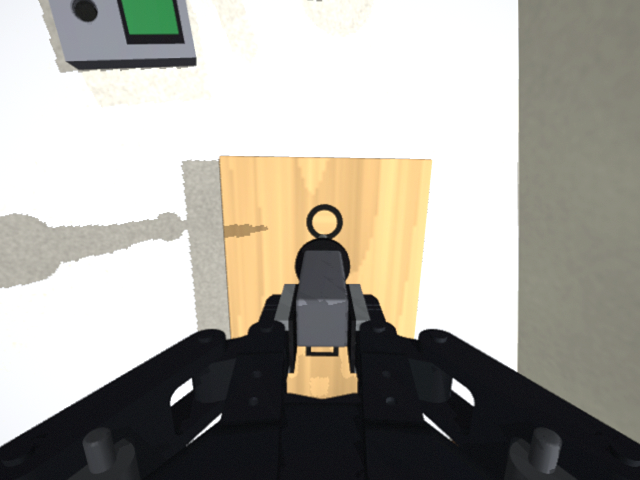

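The wrist view shows the ring at (325,222), where predicted; the tip shows at col 323 just above the collar, and the square mark is at (322,350), well away. I'll check whether the probe sits straight in the gripper and refine the lid's yaw from its edges.

Run:
```python
from crate import *
import json
p,r=json.load(open('w4.json')); s=dict(eef_pos=np.array(p),tool_rot=np.array(r)); T=tool(s); W=wristT(s)
def pr(P,dx,dz,th): # probe pts -> pix ; probe z = -tool z, origin at 26 below TCP, pivot at grasp
    P=np.atleast_2d(P)*[1,1,-1]+[0,0,45]; Q=R.from_euler('y',th,degrees=True).apply(P)+[dx,0,-19+dz]
    return px('wrist',Q@T[:3,:3].T+T[:3,3],W)
a=np.linspace(0,2*np.pi,73)
def pred(q):
    c=np.vstack([pr(np.c_[17*np.cos(a),17*np.sin(a),0*a+z],*q) for z in (0,6)])
    sph=[pr(np.c_[3.5*np.cos(a)*np.cos(e),3.5*np.sin(a)*np.cos(e),-61.5-3.5*np.sin(e)+0*a],*q)[:,1].min() for e in (0,.3,.6,.9)]
    return np.array([c[:,1].min(),min(sph),pr([11,0,6],*q)[0,1],pr([11,0,76],*q)[0,1]])
for q in [(0,0,0),(-1,0,0),(0,-3,0),(0,0,1)]: print(q,pred(q).round(2))
im=cv2.imread('pics/w4.png').astype(int)
g=im.mean(2)
print('col323 rows 228-255',g[228:256,323].round(0).astype(int).tolist()); print('rows 288-306',g[288:307,323].astype(int).tolist())
# lid edges
def edge(pts):
    pts=np.array(pts,float); vx,vy,x,y=cv2.fitLine(pts.astype(np.float32),cv2.DIST_HUBER,0,.01,.01).ravel(); return vx,vy,x,y
sat=im.max(2)-im.min(2)
L=[(np.argmax(sat[y,150:300]>50)+150,y) for y in range(170,320,5)]; Rr=[(460-np.argmax(sat[y,460:350:-1]>50),y) for y in range(170,320,5)]; U=[(x,np.argmax(sat[130:200,x]>50)+130) for x in range(228,425,5)]
for n,e in zip('LRU',(L,Rr,U)): print(n,edge(e), e[0],e[-1])
```

```text
(0, 0, 0) [235.62 232.75 247.79 297.81]
(-1, 0, 0) [237.2  233.95 249.38 300.11]
(0, -3, 0) [236.85 233.65 249.23 301.12]
(0, 0, 1) [234.5  230.5  246.8  299.26]
col323 rows 228-255 [205, 204, 204, 205, 209, 201, 132, 98, 92, 65, 17, 12, 22, 27, 24, 24, 25, 26, 24, 23, 25, 27, 47, 69, 71, 69, 72, 71]
rows 288-306 [70, 72, 70, 71, 72, 71, 70, 71, 71, 71, 75, 92, 95, 96, 97, 99, 100, 100, 99]
L (np.float32(0.06398674), np.float32(0.99795073), np.float32(224.56667), np.float32(242.5)) (np.int64(220), 170) (np.int64(229), 315)
R (np.float32(0.10147179), np.float32(-0.9948384), np.float32(420.1), np.float32(269.5)) (np.int64(430), 170) (np.int64(415), 315)
U (np.float32(0.99985343), np.float32(0.017122006), np.float32(331.0), np.float32(157.7)) (228, np.int64(156)) (423, np.int64(159))
```

```bash
python3 - <<'E'
from crate import *
import json
p,r=json.load(open('w4.json')); s=dict(eef_pos=np.array(p),tool_rot=np.array(r)); W=wristT(s)
g=cv2.imread('pics/w4.png').mean(2)[200:246,302:348]
m=(g<90).astype(np.uint8); n,l,st,ce=cv2.connectedComponentsWithStats(1-m); 
for i in range(1,n): print(st[i],ce[i]+[302,200])
m[36:]=0; c=cv2.findNonZero(m); (cx,cy),rad=cv2.minEnclosingCircle(c); print('outer',cx+302,cy+200,rad)
uv=(cx+302,cy+200); P=onz('wrist',uv,115,W); print('ring',P)
F=frame(np.radians(-12.9)); off=np.array([-1.2,.7,90.6]); rp=R.from_matrix(F).as_euler('xyz',degrees=True); s=ctrl.read_state()
for h in (15,0,-5):
    T=P-F[:,2]*h-F@off; print(h,T,rp); rel(s,T,rp)
E
python3 f.py
```

```text
[  0   0  46  46 920] [325.41413043 219.05326087]
[ 10  10  26  28 510] [324.14509804 222.01372549]
outer 324.27966117858887 221.60169410705566 17.88199806213379
ring [615.52039895 -25.67270353 115.        ]
15 [579.94134703 -16.29294208 213.99212665] [160.    0.   77.1]
row [0.16 0.12 4.26] [-0.23 -0.18  0.91]
0 [584.94216648 -17.43828263 199.89673734] [160.    0.   77.1]
row [0.16 0.12 5.76] [-0.23 -0.18  0.91]
-5 [586.60910629 -17.82006281 195.19827424] [160.    0.   77.1]
row [0.16 0.12 6.26] [-0.23 -0.18  0.91]
[ 5.64415e+02 -1.49800e+01  2.53675e+02  2.79700e+00  3.00000e-03
  1.36100e+00 -1.52000e-01 -1.60000e-02 -7.16000e-01] std [0.04 0.3  0.02 0.   0.   0.   0.29 0.09 0.38]
```

Call:
move_arm(
  increments=[
    [0.16,0.12,1,-0.2,-0.2,0.9],
    [0.16,0.12,2.5,-0.2,-0.2,0.9],
    [0.16,0.12,4,-0.2,-0.2,0.9],
    [0.16,0.12,4.7,-0.2,-0.2,0.9],
    [0.16,0.12,4.7,-0.2,-0.2,0.9],
    [0.16,0.12,4.7,-0.2,-0.2,0.9],
    [0.16,0.12,4.7,-0.2,-0.2,0.9],
  ],
)

```text
clock: 12.2
eef_pos: [581.6, -18.2, 210.4]
tool_rot: [2.792, 0.001, 1.343]
force: [-0.4, -0.7, -0.4]
width: 21.0
```

```bash
python3 f.py
python3 - <<'E'
from crate import *
s=ctrl.read_state(); im=eyes.get_image('wrist')[:,:,::-1]; c=np.clip(im[195:270,280:370]*1.4,0,255).astype(np.uint8); cv2.imwrite('pics/w5c.png',cv2.resize(c,(720,600),interpolation=cv2.INTER_CUBIC))
F=frame(np.radians(-12.9)); P=np.array([615.52,-25.67,115.]); rp=R.from_matrix(F).as_euler('xyz',degrees=True)
for h in (0,-5): rel(s,P-F[:,2]*h-F@[-1.2,.7,90.6],rp)
E
```

```text
[ 5.81503e+02 -1.82490e+01  2.10325e+02  2.79200e+00  1.00000e-03
  1.34300e+00  8.40000e-02 -4.06000e-01 -1.11600e+00] std [0.04 0.05 0.06 0.   0.   0.   0.58 0.27 0.45]
row [ 0.17 -0.04  1.07] [ 0.    0.1  -0.11]
row [ 0.17 -0.04  1.57] [ 0.    0.1  -0.11]
```

View pics/w5c.png

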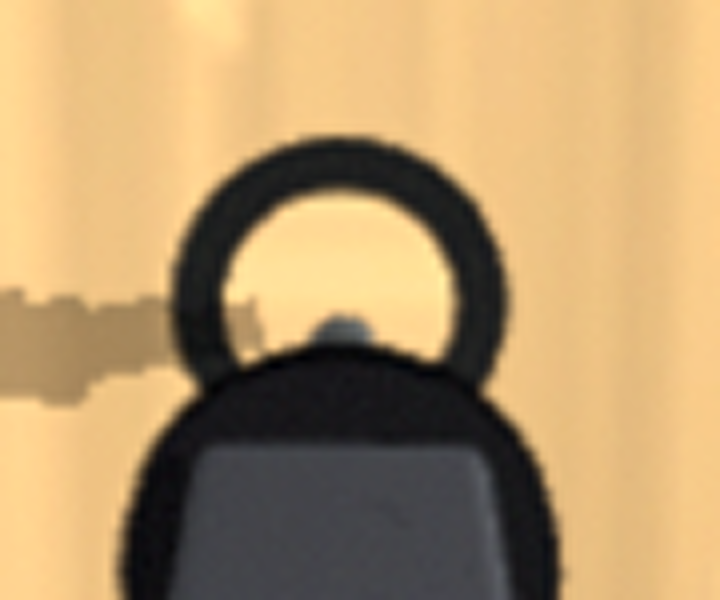

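The ring is centred at about (322.4,232.6) and the tip at col 322.9, with about 1.7 mm still to shift, which agrees with the computed numbers. Now the gentle press.

Call:
move_arm(
  increments=[
    [0.17,-0.04,0,0,0.1,0],
    [0.17,-0.04,0.3,0,0.1,0],
    [0.17,-0.04,0.6,0,0.1,0],
    [0.17,-0.04,0.8,0,0.1,0],
    [0.17,-0.04,1.0,0,0.1,0],
    [0.17,-0.04,1.2,0,0.1,0],
    [0.17,-0.04,1.4,0,0.1,0],
    [0.17,-0.04,1.4,0,0.1,0],
    [0.17,-0.04,1.4,0,0.1,0],
    [0.17,-0.04,1.4,0,0.1,0],
  ],
)

```text
clock: 13.45
eef_pos: [585.8, -17.7, 196.4]
tool_rot: [2.793, -0.001, 1.344]
force: [-0.7, -0.1, 0.4]
width: 20.8
```

```bash
cat > g.py <<'E'
from crate import *
F=frame(np.radians(-12.9)); P=np.array([615.52,-25.67,115.]); S=[]
for i in range(8):
    s=ctrl.read_state(); S.append(np.r_[s['eef_pos'],-F[:,2]@s['force'],F[:,0]@s['force'],F[:,1]@s['force']]); eyes.get_image('scene')
m=np.mean(S,0); tip=m[:3]+tool(s)[:3,:3]@[-1.2,.7,90.6]
print('tcp',m[:3].round(2),'F normal/x/y',m[3:].round(2),'std',np.std(S,0)[3:].round(2),'tip nominal in lid frame (x,y lateral, depth in)',((tip-P)@F).round(2),'tilt err deg',np.degrees(np.arccos(min(1,tool(s)[:3,2]@F[:,2]))).round(2),'clock',s['clock'])
E
python3 g.py
```

```text
tcp [585.84 -17.68 196.35] F normal/x/y [ 1.16  0.11 -0.84] std [0.36 0.5  0.54] tip nominal in lid frame (x,y lateral, depth in) [-0.05 -0.41  3.65] tilt err deg 0.04 clock 13.8
```

Call:
move_arm(
  increments=[
    [0,0.03,0.07,0,0,0],
    [0,0.03,0.13,0,0,0],
    [0,0.03,0.13,0,0,0],
    [0,0.03,0.13,0,0,0],
    [0,0.03,0.13,0,0,0],
  ],
)

```text
clock: 14.35
eef_pos: [586.5, -17.8, 195.1]
tool_rot: [2.793, -0.0, 1.344]
force: [-2.0, -0.5, 1.5]
width: 20.9
```

```bash
python3 g.py
python3 - <<'E'
from crate import *
im=eyes.get_image('wrist')[:,:,::-1]; cv2.imwrite('pics/w6c.png',cv2.resize(np.clip(im[165:315,230:430]*1.4,0,255).astype(np.uint8),(800,600),interpolation=cv2.INTER_CUBIC))
E
```

```text
tcp [586.5  -17.85 195.12] F normal/x/y [ 2.11  0.01 -1.45] std [0.51 0.42 0.36] tip nominal in lid frame (x,y lateral, depth in) [-0.07 -0.2   5.04] tilt err deg 0.05 clock 14.7
```

View pics/w6c.png

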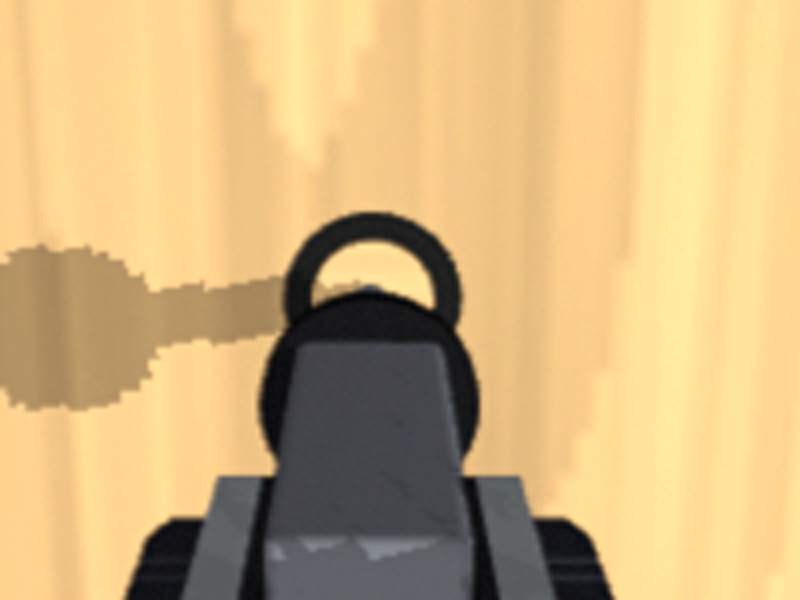

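Everything agrees: the tip is inside the ring, 5.0 mm in by position and 5.1 mm by force, and the tilt error is about 0.05°. Handing in.

```bash
python3 -c "
from cell import ctrl; print(ctrl.finish_job())"
```

```text
the job is handed in; nothing more can be done
None
```

I zeroed the reader with the probe, then pressed the probe's tip onto the ring mark. I handed the job in after about 14.7 s, with the probe still held there. The hand-in gave no verdict.

- **Probe:** I took the larger grey, black-collared one from the stand. The gripper closed to 20.5–21 mm on the 22 mm handle; I put that down to the pads giving a little.
- **Button:** I pressed with about 4.3 N, where right down takes 2.4 N, and held it for over 1 s. In the last 1.5 mm the force rose 0.62 N/mm, the tip spring alone, so the button had bottomed.
- **Ring mark:** The tip is within about 0.3 mm of the ring's centre by calculation, and the last picture shows it inside the ring. The tool is within about 0.05° of square to the lid pose I measured. The probe itself may lean up to about 0.5° in the grip.
- **Press depth:** Position gives 5.0 mm in and force gives 5.1 mm (about 3.0 N), so half way.
- **Sideways force:** About 1.4 N showed along the slope at the end, more than the weight explains. I took it for friction at the tip.
- **Other things:** Only the tip is at the lid. The arm passed well clear of the jar, bowl and ball, but I took no final picture of them.

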